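# Feel for the hidden catch and open the concealed drawer

### The job

The fixings for the switch plate are kept in the concealed drawer behind the plain middle fascia of the oak organiser. With shut fingers feel lightly along the dark groove in its top front edge until they sink with the sprung key hidden in the groove's floor, then press the key fully down so that the catch lets go and the drawer springs out, and draw the drawer out to its stop and let go of it. Feel gently, never leaning hard on the organiser, and leave the things lying around where they are.

Things in the scene. Friction and masses are not known exactly. Their poses are not given: they have to be found in the camera images.
- organiser: Oak bench-top organiser, fixed: 440 mm wide (its y), 220 deep (its x), 105 high. Origin: centre of its underside; front faces its own -x; z up. Its left and right 110 mm are blocks with small brass-knobbed drawer fronts (not used). The middle 220 mm has the plain fascia of the concealed drawer below and, along the top front edge above it, a finger groove with a dark wooden floor.
- groove_mid (a point): Centre of the groove's floor, 90 mm above the bench; axes as the organiser's. The groove runs along y for 110 mm to each side, ending at the side blocks, and is 39 mm wide in x. Its back wall rises 15 mm above the floor (side blocks too), the bead in front 4 mm. The floor is rigid except for the hidden key: touch it slowly (20 mm/s or less), a knock or a press of over 50 N marks it.
- key (a joint): Sinking of the sprung key, m: 0 flush, 0.008 sunk in its recess (1 N starts it, 3 N sinks it fully; springs back). The key is a 47 mm length of the groove floor, full width, one of the 47 mm lengths that line it, all alike. Its centre lies up to 50 mm either side of groove_mid along y, differs each time, and must be felt for: shut fingertips sink only when wholly on it.
- catch (a joint): Further travel of the same key, pressed on straight down against the catch once it has sunk, m: 0 to 0.0045 (12.5 mm below the floor in all). It starts at about 6 N and is fully down at about 9 N; from about 0.003 the drawer is set free. It springs back when let go.
- drawer (a joint): Travel of the concealed drawer, m: 0 shut and held by the catch, 0.13 at its stop, fully out. It slides to the organiser's -x. Once set free a spring ejects it 0.05 to 0.07; the rest is drawn by hand against 1 to 3 N. It stays where it is left.
- front_top (a point): Middle of the fascia's top edge, 64 mm above the bench; moves with the drawer. Fascia 14 mm thick, 214 wide, no handle. Behind it the drawer is open on top, floor 16 mm above the bench, its first 60 mm empty over the middle 100 mm of width. Once ejected the gap to the organiser is 38 mm or more: shut fingers can be let down into it to draw the fascia, or pinch it from above.
- multigrips_mid (a point): steel multigrips (water-pump pliers) with blue grips, 240 mm long, lying flat. Bystander.
- showerhead_mid (a point): chrome shower handset, 100 mm head on a 220 mm handle, lying face down. Bystander.
- plate_mid (a point): white plastic light switch plate, 86 x 86 x 8 mm, lying on top of the organiser. Bystander.
- dish_rim (a point): small white ceramic dish, 90 mm across, 28 mm high, standing on top of the organiser (point: centre of its rim). Bystander.
- tape_roll_mid (a point): roll of white pipe-thread tape, 54 mm across, 14 mm high, on top of the organiser. Bystander.
- screwdriver_grip (a point): 200 mm screwdriver with red handle, lying on the bench (point: on its handle). Bystander.
- elbow_mid (a point): brass pipe elbow, about 45 mm, on the bench. Bystander.
- tape_measure_mid (a point): yellow tape measure, 70 x 32 x 62 mm, standing on the bench. Bystander.

How it is judged (in metres and radians):
On the way, in this order (a step that is already met when the one before it is completed fails the run):
1. the sprung key is found and pressed down, fully sunk and the catch moved at least 2 mm (value of joint key above 0.006 m and value of joint catch above 0.002 m).
2. the catch lets go and the drawer springs out by more than 40 mm (value of joint drawer above 0.04 m), for 0.1 s.
At the end, for the whole second after the job is handed in: the drawer stands fully out, within 10 mm of its stop, at rest and let go, and the key has come back up to the groove's floor (within 2 mm) (value of joint drawer above 0.12 m and velocity of joint drawer between -0.01 and 0.01 m/s and value of joint key below 0.002 m and value of joint catch below 0.001 m); the robot touches nothing.
It fails at once if the organiser's body, groove or key is pressed or pushed with more than 50 N (contact force between any of the fingers, the arm and organiser above 50 N).
It fails at once if one of the things lying around is moved by more than 25 mm (distance of any of multigrips_mid, showerhead_mid, plate_mid, dish_rim, tape_roll_mid, screwdriver_grip, elbow_mid, tape_measure_mid from where it was at the start of the episode above 0.025 m).
It also fails if it takes over 72 s, if anything falls off the work surface, if the arm or the gripper's body presses on something with over 40 N, if the wrist force passes 120 N, or if a joint passes its speed limit or range.

### The arm

A 7-joint arm with a two-finger parallel gripper is mounted at the origin on the work surface. World frame = base frame: x ahead of the robot, y to its left, z up, the work surface at z = 0. Lengths are in m, angles in degrees, forces in N, time in s.
With the tool pointing down it reaches from about 0.4 to 0.9 m from the base axis. Payload 5.6 kg.
Tool frame: the origin (TCP) lies between the finger pads; the fingertips stand 19 mm ahead of it and the grasp point (between the pads) is the TCP; x points along the fingers, y is the direction in which the jaws open and shut, and the axes are right-handed (so a half turn about x gives the same grasp; the last joint's range is limited). The gripper opens to 92 mm and grips with 3 to 60 N. Pads are 20 mm wide; open, the fingers measure 128 mm over their backs; the gripper's body (75 mm by 189 mm) begins 69 mm behind the grasp point.
Start: joints at [-74.255, 26.786, -0.665, 91.828, 0.344, 61.387, -3.226], TCP at [0.203, 0.617, 0.234] pointing down, gripper open.
Joint ranges: [-144.91, 144.91], [-17.63, 115.5], [-89.93, 88.59], [15.96, 139.68], [-74.01, 254.01], [8.47, 105.57], [-167.45, 167.45]. Speed limits (degrees/s): [147.25, 147.25, 180, 180, 180, 180, 180].

### API

Orientations are given as a 3x3 rotation matrix whose columns are the frame's x, y, z axes.
In Python, from workcell import ctrl gives the robot as it stands.
- The arm moves only by the tool arm_command, never from a script. Its argument "increments" is a list that holds one entry, the list of rows, each a list of 7 numbers: the shift along the tool's x, y, z in mm, then the turn, a rotation vector about the tool's x, y, z in rad, then the finger opening in mm, from 0 to 91.9. In form: [[[dx, dy, dz, rx, ry, rz, hand], ...]]. A call has 1 to 8 rows; each row is the pose to reach, as a shift and turn from the pose commanded when the call began, along the tool's axes at that moment; what a row does not reach only later rows make up. A row lasts 1/10 s, in which the tool goes at most 50 mm and 8.59 degrees, less where a joint would pass 70% of its speed; a pose out of reach is approached as far as the arm can. A call with a gripper value outside its range is refused whole. The fingers move at their own pace and stop on an object; "squeeze" is the grip in N (left out, the last holds). Time passes only in rows, so rows that repeat a pose let the fingers close. It gives the time, the measured TCP pose, the force and the opening at its end, in the units of the state.
- ctrl.read_state(): the state, without advancing time (a new reading comes with each control period).
- ctrl.get_image(name): name is "side" or "top"; returns a dict with "pixels" (384x512x3 uint8, red, green, blue), "fovy" (degrees; the focal length in pixels is half the picture's height over the tangent of half this angle, whatever the lens; pixels are square), "cx", "cy" (the principal point, pixels), "origin" and "rotation" of the camera in the world. Camera axes: x right, y down, z forward; pixel columns grow to the right and rows downward; lengths in m; the calibration is good to about 2 mm. A picture is of the moment at which its call begins. There is no depth.
- ctrl.hand_in(): hands the job in, once; it reports no verdict.
Trained networks look in the newest picture that a camera, given by its name, has taken for a name from the list of things; names that differ only in an ending like _2 or _b are one class to them, and where a whole thing is asked for, a point or a joint stands for the part that bears it (a point fixed in the world has none). Each returns a list of dicts, best first, with "p" (0 to 1); they miss things now and then, are a little off and sometimes report something else, mostly with a low value. They report only what shows in the picture. A call takes as long as a camera call.
- ctrl.boxes_of(camera, label): "location" ([x, y, z] in m, in world coordinates, good to about 4 mm: the middle of the surface that is visible of it).
- ctrl.place_of(camera, label): "location" ([x, y, z] in m, in world coordinates, good to about 4 mm: a listed point, or the origin of a listed thing).
The state is a dict: "clock": time; "joint_positions": joint angles; "qd": joint speeds; "joint_torque": joint torques, N m; "tcp_pos": TCP position; "tool_rot": TCP orientation; "wrist_force": force on the tool from outside, world axes, zero at the start; "torque": the same for the moment, N m; "gripper_width": opening from 0.0 (shut) to 1.0 (fully open).
Only numpy, scipy, OpenCV 4.12 (cv2) and the standard library are available. Lean on these libraries where they do the work, as an engineer would, in place of code of your own. Each camera call takes 0.05 s, during which the arm holds its last target. There are 200 camera calls.

## Working session

There is one attempt and no reset: what is moved stays moved. The work goes in short steps, Python scripts to look and compute and a tool call to move; the robot and the scene stay as the last step left them, time stands still between calls to the robot, and variables do not carry over. Pictures are saved under pics/ and viewed, about 8 in all and at most 12, crops included, and the job is handed in when it is done.

Besides the shell and the picture viewer there is one more tool, called after "Request:" as name([rows], argument=value, ...), one row to a line, values as JSON. arm_command: Moves the arm, as the interface text tells. Its arguments: {"type":"object","properties":{"increments":{"type":"array"},"squeeze":{"type":"number"}},"required":["increments"]}

```bash
mkdir -p pics; ls; python3 - <<'E'
from workcell import ctrl
import cv2, numpy as np
for c in ("side","top"):
    im=ctrl.get_image(c); cv2.imwrite(f"pics/{c}0.png",im["pixels"][:,:,::-1])
    print(c,im["fovy"],im["cx"],im["cy"],np.round(im["origin"],3).tolist(),np.round(im["rotation"],3).tolist())
    for l in ("organiser","groove_mid","front_top","dish_rim","plate_mid","tape_roll_mid","multigrips_mid","showerhead_mid","tape_measure_mid","elbow_mid","screwdriver_grip"):
        r=ctrl.place_of(c,l)[:2]
        print(l,[(round(d["p"],2),np.round(d["location"],3).tolist()) for d in r])
s=ctrl.read_state(); print(s["clock"],s["tcp_pos"],np.round(s["tool_rot"],3).tolist(),s["wrist_force"],s["gripper_width"])
E
```

```text
pics
side 46.927083961770606 261.5063489626644 194.5736323835086 [0.313, -1.327, 1.214] [[0.985, -0.1, 0.138], [-0.17, -0.626, 0.761], [0.01, -0.774, -0.634]]
organiser [(0.9, [0.702, 0.014, 0.0])]
groove_mid [(0.93, [0.622, 0.025, 0.086])]
front_top [(0.53, [0.601, 0.034, 0.064])]
dish_rim [(0.66, [0.695, -0.099, 0.135])]
plate_mid [(0.75, [0.754, 0.121, 0.108])]
tape_roll_mid [(0.47, [0.727, 0.005, 0.111]), (0.45, [0.689, -0.1, 0.136])]
multigrips_mid [(0.92, [0.343, -0.5, 0.007])]
showerhead_mid [(0.77, [0.366, 0.478, 0.014])]
tape_measure_mid [(0.58, [0.634, -0.408, 0.032]), (0.56, [0.73, 0.007, 0.114])]
elbow_mid [(0.61, [0.62, 0.422, 0.013])]
screwdriver_grip [(0.62, [0.417, 0.298, 0.015]), (0.52, [0.366, 0.475, 0.013])]
top 50.58318513069531 250.0526083936581 193.4310396284331 [0.349, -0.005, 1.27] [[0.02, -0.984, 0.175], [-1.0, -0.021, -0.003], [0.006, -0.175, -0.985]]
organiser [(0.67, [0.707, 0.017, 0.0])]
groove_mid [(0.55, [0.625, 0.025, 0.09])]
front_top [(0.59, [0.603, 0.032, 0.063])]
dish_rim [(0.76, [0.696, -0.102, 0.134]), (0.33, [0.604, 0.031, 0.064])]
plate_mid [(0.76, [0.753, 0.121, 0.109])]
tape_roll_mid [(0.72, [0.733, 0.005, 0.109])]
multigrips_mid [(0.81, [0.342, -0.504, 0.007])]
showerhead_mid [(0.57, [0.369, 0.475, 0.016])]
tape_measure_mid [(0.87, [0.636, -0.409, 0.029]), (0.45, [0.736, 0.005, 0.108])]
elbow_mid [(0.7, [0.62, 0.42, 0.01])]
screwdriver_grip [(0.54, [0.41, 0.297, 0.01])]
1.2 [0.20314714 0.61746344 0.23360152] [[0.0, 0.313, 0.95], [0.0, 0.95, -0.313], [-1.0, 0.0, 0.0]] [ 0.40066192 -0.13367281 -0.5243975 ] 1.0012045890214722
```

View pics/top0.png

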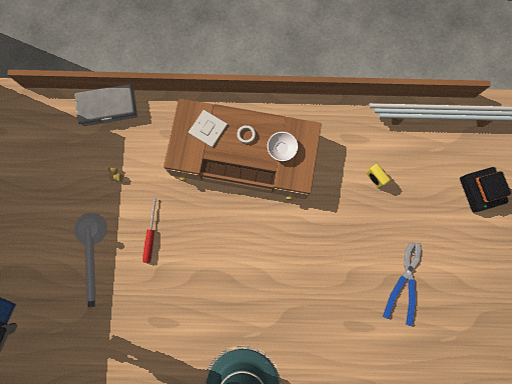

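View pics/side0.png

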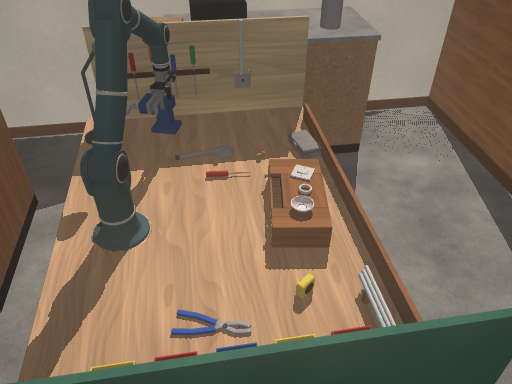

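The top view shows the organiser at columns 165–322 and rows 100–195. Its dark groove runs from about (203,168) to (276,180), so the organiser is slightly yawed. The side view agrees, and nothing is lying in front of the fascia. Next I'll rectify the groove's plane to get the yaw and centre.

```bash
cat > h.py <<'E'
from workcell import ctrl
import cv2, numpy as np
def K(im):
    h=im["pixels"].shape[0]; f=h/2/np.tan(np.radians(im["fovy"]/2))
    return np.array([[f,0,im["cx"]],[0,f,im["cy"]],[0,0,1]])
def rect(im,z,x0,x1,y0,y1,s):
    """top view of plane z, s px/m; up = +x, left = +y"""
    R=np.array(im["rotation"]); o=np.array(im["origin"])
    # world = (x1 - v/s, y1 - u/s, z)
    A=np.array([[0,-1/s,x1],[-1/s,0,y1],[0,0,z]])
    H=K(im)@R.T@(A-np.outer(o,[0,0,1]))
    return cv2.warpPerspective(im["pixels"],H,(int((y1-y0)*s),int((x1-x0)*s)),flags=cv2.INTER_CUBIC|cv2.WARP_INVERSE_MAP)[:,:,::-1]
E
python3 - <<'E'
from h import *
im=ctrl.get_image("top")
r=rect(im,0.09,0.55,0.85,-0.25,0.28,1500); 
for k in range(0,11):
    cv2.putText(r,f"{0.28-0.05*k:.2f}",(int(k*75),12),0,.4,(255,255,255))
    cv2.line(r,(k*75,0),(k*75,r.shape[0]),(255,255,0),1)
for k in range(0,6):
    cv2.putText(r,f"{0.85-0.05*k:.2f}",(0,int(k*75)+12),0,.4,(255,255,255))
    cv2.line(r,(0,k*75),(r.shape[1],k*75),(255,255,0),1)
cv2.imwrite("pics/rect.png",r)
E
```

```text
Traceback (most recent call last):
cv2.error: OpenCV(4.12.0) :-1: error: (-5:Bad argument) in function 'putText'
> Overload resolution failed:
>  - Layout of the output array img is incompatible with cv::Mat
>  - Expected Ptr<cv::UMat> for argument 'img'
```

```bash
sed -i 's/\[:,:,::-1\]$/[:,:,::-1].copy()/' h.py
python3 - <<'E'
from h import *
im=ctrl.get_image("top")
r=rect(im,0.09,0.55,0.85,-0.25,0.28,1500); 
for k in range(0,11):
    cv2.putText(r,f"{0.28-0.05*k:.2f}",(int(k*75),12),0,.4,(255,255,255))
    cv2.line(r,(k*75,0),(k*75,r.shape[0]),(255,255,0),1)
for k in range(0,6):
    cv2.putText(r,f"{0.85-0.05*k:.2f}",(0,int(k*75)+12),0,.4,(255,255,255))
    cv2.line(r,(0,k*75),(r.shape[1],k*75),(255,255,0),1)
cv2.imwrite("pics/rect.png",r)
E
```

```text
(no output)
```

View pics/rect.png

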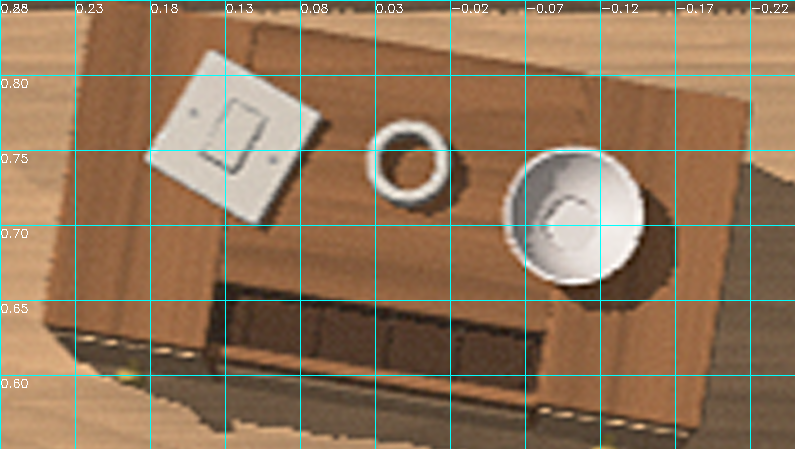

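The rectified view puts the yaw at about −9° and groove_mid at about (0.623, 0.027), which matches the networks. The 47 mm tile joints are faintly visible, at u ≈ 318, 388 and 458. I'll measure the yaw and the joints numerically.

```bash
python3 - <<'E'
from h import *
from scipy.signal import find_peaks
im=ctrl.get_image("top")
R=np.array(im["rotation"]);o=np.array(im["origin"]);k=K(im)
g=cv2.cvtColor(im["pixels"],cv2.COLOR_RGB2GRAY).astype(np.float32)
def samp(P):
    c=(P-o)@R; uv=(c/c[...,2:])@k.T
    return cv2.remap(g,uv[...,0].astype(np.float32),uv[...,1].astype(np.float32),cv2.INTER_CUBIC)
def grid(yaw,xs,ys,z,c=(0.623,0.027)):
    X,Y=np.meshgrid(xs,ys,indexing="ij"); a=np.radians(yaw)
    return np.stack([c[0]+X*np.cos(a)-Y*np.sin(a),c[1]+X*np.sin(a)+Y*np.cos(a),0*X+z],-1)
# yaw: sharpest front/back edge profile across middle
xs=np.arange(-.06,.06,.001)
ys=np.arange(-.1,.1,.002)
best=max(np.arange(-13,-5,.1),key=lambda a:(np.gradient(samp(grid(a,xs,ys,.09)).mean(1))**2).sum())
print("yaw",best); 
p=samp(grid(best,xs,ys,.09)).mean(1); print("x prof",[(int(1000*x),int(v)) for x,v in zip(xs,p)][::3])
ys=np.arange(-.13,.131,.001)
q=samp(grid(best,np.arange(-.012,.010,.001),ys,.09)).mean(0)
print("y prof",[(int(round(1000*y)),int(v)) for y,v in zip(ys,q)][::3])
pk=find_peaks(-q,prominence=1)[0]; print([(round(1000*ys[i]),round(float(q[i]),1)) for i in pk])
s=ctrl.read_state();print(s["clock"])
E
```

```text
yaw -9.000000000000014
x prof [(-60, 87), (-56, 88), (-53, 89), (-50, 90), (-47, 92), (-44, 77), (-41, 70), (-38, 73), (-35, 97), (-32, 87), (-29, 42), (-26, 85), (-23, 127), (-20, 123), (-17, 75), (-14, 57), (-11, 61), (-8, 62), (-5, 62), (-2, 62), (0, 61), (3, 61), (6, 62), (9, 62), (12, 65), (15, 56), (18, 35), (21, 46), (24, 98), (27, 114), (30, 113), (33, 110), (36, 107), (39, 105), (42, 101), (45, 98), (48, 98), (51, 102), (54, 108), (57, 107)]
y prof [(-130, 104), (-127, 108), (-124, 109), (-121, 107), (-118, 113), (-115, 116), (-112, 124), (-109, 104), (-106, 64), (-103, 58), (-100, 49), (-97, 58), (-94, 65), (-91, 63), (-88, 63), (-85, 62), (-82, 63), (-79, 64), (-76, 63), (-73, 64), (-70, 62), (-67, 64), (-64, 63), (-61, 64), (-58, 64), (-55, 55), (-52, 52), (-49, 62), (-46, 64), (-43, 63), (-40, 62), (-37, 63), (-34, 63), (-31, 62), (-28, 61), (-25, 63), (-22, 65), (-19, 64), (-16, 63), (-13, 63), (-10, 64), (-7, 52), (-4, 53), (-1, 63), (2, 62), (5, 62), (8, 64), (11, 63), (14, 63), (17, 62), (20, 63), (23, 62), (26, 63), (29, 63), (32, 62), (35, 62), (38, 61), (41, 51), (44, 58), (47, 65), (50, 60), (53, 62), (56, 63), (59, 63), (62, 63), (65, 63), (68, 63), (71, 64), (74, 63), (77, 65), (80, 64), (83, 63), (86, 58), (89, 54), (92, 60), (95, 67), (98, 61), (101, 44), (104, 38), (107, 40), (110, 37), (113, 47), (116, 98), (119, 122), (122, 119), (125, 114), (128, 115)]
[(-122, 107.6), (-100, 49.4), (-84, 61.7), (-70, 62.9), (-53, 51.5), (-44, 63.0), (-39, 62.1), (-28, 62.0), (-15, 62.5), (-6, 50.5), (3, 62.1), (17, 62.7), (24, 62.4), (34, 61.8), (41, 51.9), (50, 60.3), (75, 63.2), (82, 62.6), (88, 54.3), (103, 37.4), (111, 36.9), (126, 114.4)]
1.35
```

Request:
arm_command([
  [[0,-27,36.5,-0.01,0,0,0],[0,-54,73,-0.02,0,0,0],[0,-81,109.5,-0.03,0,0,0],[0,-108,146,-0.04,0,0,0],[0,-135,182.5,-0.05,0,0,0],[0,-162,219,-0.06,0,0,0],[0,-189,255.5,-0.07,0,0,0],[0,-216,292,-0.08,0,0,0]],
], squeeze=20)

```text
clock: 2.15
tcp_pos: [0.4139, 0.3194, 0.2339]
tool_rot: [[0.001, 0.235, 0.972], [0.001, 0.972, -0.235], [-1.0, 0.001, 0.0]]
wrist_force: [-0.5, -0.4, -0.0]
gripper_width: 0.326
```

Tile joints sit at −100, −53, −6, 41 and 88 mm along the groove. That leaves only the tiles centred at +17.5 and −29.5 mm (relative to (0.623, 0.027)) within ±50 mm of the middle. I'll go to the +17.5 tile first.

Request:
arm_command([
  [[0,-28,34,-0.01,0,0,0],[0,-56,68,-0.02,0,0,0],[0,-84,102,-0.03,0,0,0],[10,-112,137,-0.04,0,0,0],[25,-140,171,-0.05,0,0,0],[45,-168,206,-0.06,0,0,0],[65,-196,240,-0.07,0,0,0],[80,-219,272,-0.08,0,0,0]],
])

```text
clock: 2.95
tcp_pos: [0.6264, 0.0418, 0.1525]
tool_rot: [[-0.001, 0.158, 0.987], [-0.0, 0.987, -0.158], [-1.0, -0.001, -0.001]]
wrist_force: [1.0, 0.3, 1.1]
gripper_width: 0.006
```

Request:
arm_command([
  [[10,0,0,0,0,0,0],[20,0,0,0,0,0,0],[25,0,0,0,0,0,0],[25,0,0,0,0,0,0],[25,0,0,0,0,0,0]],
])

```text
clock: 3.45
tcp_pos: [0.6256, 0.0456, 0.1292]
tool_rot: [[0.001, 0.155, 0.988], [0.001, 0.988, -0.155], [-1.0, 0.001, 0.001]]
wrist_force: [-0.1, -0.4, 0.1]
gripper_width: 0.007
```

```bash
python3 - <<'E'
from h import *
out=[]
for c in ("top","side"):
    im=ctrl.get_image(c); R=np.array(im["rotation"]);o=np.array(im["origin"])
    p=(np.array([0.623,0.03,0.09])-o)@R; uv=(K(im)@(p/p[2]))[:2].astype(int)
    w,h=(60,45) if c=="top" else (44,66)
    cr=im["pixels"][uv[1]-h:uv[1]+h,uv[0]-w:uv[0]+w,::-1]
    out.append(cv2.resize(cr,(400,300) if c=="top" else (400,600),interpolation=cv2.INTER_CUBIC))
out[0]=cv2.copyMakeBorder(out[0],0,300,0,0,cv2.BORDER_CONSTANT)
cv2.imwrite("pics/p4.png",np.hstack(out))
s=ctrl.read_state();print(s["clock"],s["tcp_pos"],s["wrist_force"])
E
```

```text
3.55 [0.62600271 0.04505025 0.12951234] [-0.01402081 -0.0201661   0.17690026]
```

View pics/p4.png

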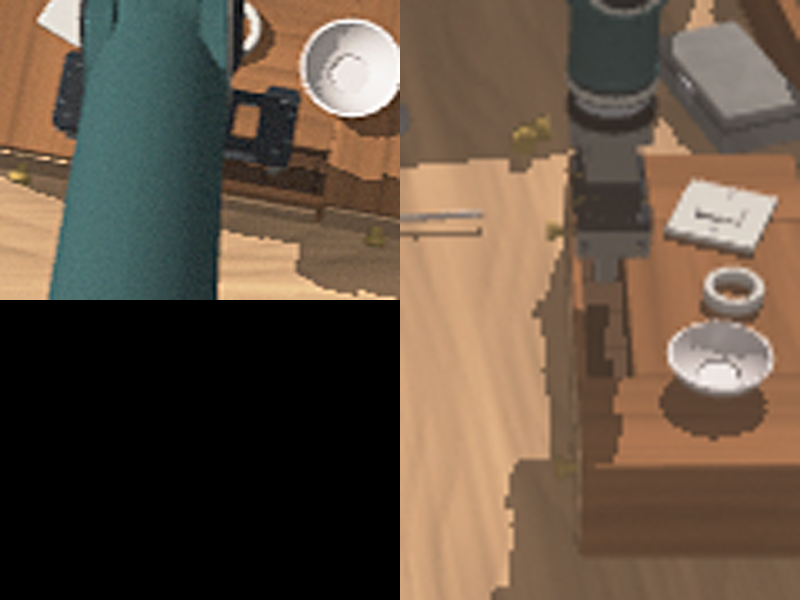

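The picture shows the fingers inside the groove's width at the intended tile, clear of everything else (side crop, fingertips about (605,275)). Now I'll descend slowly.

Request:
arm_command([
  [[5,0,0,0,0,0,0],[10,0,0,0,0,0,0],[13,0,0,0,0,0,0],[15,0,0,0,0,0,0],[16,0,0,0,0,0,0],[17,0,0,0,0,0,0]],
])

```text
clock: 4.15
tcp_pos: [0.6258, 0.044, 0.1115]
tool_rot: [[0.0, 0.157, 0.988], [0.0, 0.988, -0.157], [-1.0, 0.0, 0.0]]
wrist_force: [-0.7, 0.8, 0.5]
gripper_width: 0.003
```

Request:
arm_command([
  [[1,0,0,0,0,0,0],[2,0,0,0,0,0,0],[3,0,0,0,0,0,0],[4,0,0,0,0,0,0],[5,0,0,0,0,0,0],[5,0,0,0,0,0,0]],
])

```text
clock: 4.75
tcp_pos: [0.6259, 0.044, 0.1094]
tool_rot: [[0.0, 0.157, 0.988], [0.001, 0.988, -0.157], [-1.0, 0.001, 0.0]]
wrist_force: [-7.1, -1.5, 17.6]
gripper_width: 0.004
```

The force reads 17.6 N with no sinking, so this spot is rigid. I'll lift off and go one tile to the right.

Request:
arm_command([
  [[-5,0,0,0,0,0,0],[-8,-5,0,0,0,0,0],[-8,-20,0,0,0,0,0],[-8,-35,0,0,0,0,0],[-8,-47,0,0,0,0,0],[-6,-47,0,0,0,0,0],[-5,-47,0,0,0,0,0],[-5,-47,0,0,0,0,0]],
])

```text
clock: 5.55
tcp_pos: [0.6182, -0.0016, 0.1112]
tool_rot: [[-0.001, 0.157, 0.988], [0.001, 0.988, -0.157], [-1.0, 0.0, -0.001]]
wrist_force: [-0.1, -0.3, -0.1]
gripper_width: 0.002
```

Request:
arm_command([
  [[1,0,0,0,0,0,0],[2,0,0,0,0,0,0],[3,0,0,0,0,0,0],[4,0,0,0,0,0,0],[5,0,0,0,0,0,0],[5,0,0,0,0,0,0]],
])

```text
clock: 6.15
tcp_pos: [0.6185, -0.0021, 0.1066]
tool_rot: [[0.0, 0.157, 0.988], [0.0, 0.988, -0.157], [-1.0, 0.0, 0.0]]
wrist_force: [0.1, 0.6, 1.9]
gripper_width: 0.004
```

It sinks here: tips 2.4 mm below the floor at only 1.9 N, so this is the key. I'll press it fully down.

Request:
arm_command([
  [[1.5,0,0,0,0,0,0],[3,0,0,0,0,0,0],[4.5,0,0,0,0,0,0],[6,0,0,0,0,0,0],[7.5,0,0,0,0,0,0],[9,0,0,0,0,0,0],[10.5,0,0,0,0,0,0],[11.5,0,0,0,0,0,0]],
])

```text
clock: 6.95
tcp_pos: [0.6185, -0.0021, 0.0963]
tool_rot: [[-0.0, 0.157, 0.988], [0.001, 0.988, -0.157], [-1.0, 0.001, -0.0]]
wrist_force: [-4.5, 1.1, 16.3]
gripper_width: 0.007
```

Request:
arm_command([
  [[0.5,0,0,0,0,0,0],[1,0,0,0,0,0,0],[1,0,0,0,0,0,0],[1,0,0,0,0,0,0],[1,0,0,0,0,0,0]],
])

```text
clock: 7.45
tcp_pos: [0.6185, -0.0021, 0.0963]
tool_rot: [[0.0, 0.157, 0.988], [0.001, 0.988, -0.157], [-1.0, 0.001, 0.0]]
wrist_force: [-5.4, 2.0, 17.2]
gripper_width: 0.004
```

```bash
python3 - <<'E'
from h import *
for c in ("top","side"):
    im=ctrl.get_image(c)
    for l in ("front_top","drawer"):
      print(c,l,[(round(d["p"],2),np.round(d["location"],3).tolist()) for d in ctrl.place_of(c,l)[:2]])
    cv2.imwrite(f"pics/{c}5.png",cv2.resize(im["pixels"][120:260,(180 if c=="side" else 130):(400 if c=="side" else 350),::-1],(770,490),interpolation=cv2.INTER_CUBIC))
E
```

```text
top front_top []Traceback (most recent call last):
  File "<stdin>", line 5, in <module>
ValueError: it knows: dish_rim, elbow_mid, front_top, groove_mid, multigrips_mid, organiser, plate_mid, screwdriver_grip, showerhead_mid, tape_measure_mid, tape_roll_mid
```

```bash
python3 - <<'E'
from h import *
im=ctrl.get_image("side")
print([(round(d["p"],2),np.round(d["location"],3).tolist()) for d in ctrl.place_of("side","front_top")[:2]])
cv2.imwrite("pics/side5.png",cv2.resize(im["pixels"][120:260,180:400,::-1],(770,490),interpolation=cv2.INTER_CUBIC))
E
```

```text
[(0.45, [0.706, 0.013, 0.0])]
```

View pics/side5.png

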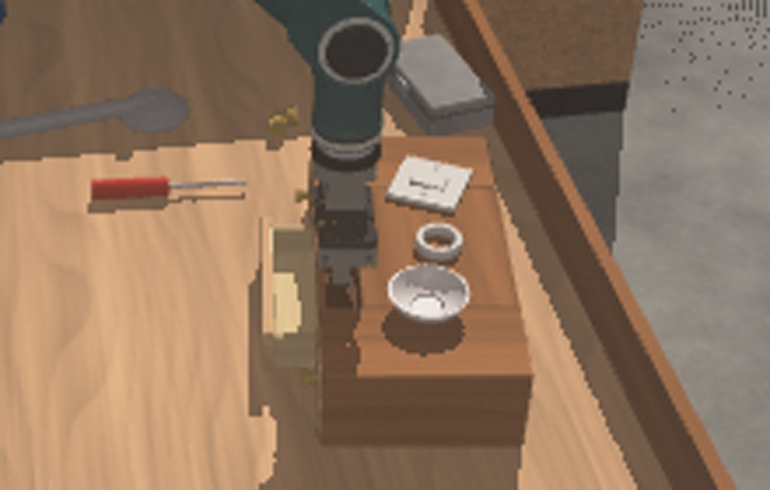

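The drawer has sprung out (fascia at about column 265, rows 220–335 in the crop). I'll lift off the key and measure the fascia.

Request:
arm_command([
  [[-5,0,0,0,0,0,0],[-12,0,0,0,0,0,0],[-25,0,0,0,0,0,0],[-45,0,0,0,0,0,0],[-65,0,0,0,0,0,0],[-70,0,0,0,0,0,0],[-70,0,0,0,0,0,0]],
])

```text
clock: 8.35
tcp_pos: [0.6187, -0.0027, 0.1648]
tool_rot: [[0.001, 0.158, 0.988], [-0.0, 0.988, -0.158], [-1.0, 0.0, 0.002]]
wrist_force: [-1.2, 0.3, 0.1]
gripper_width: 0.005
```

```bash
cat > m.py <<'E'
from h import *
for c in ("side","top"):
    im=ctrl.get_image(c)
    print(c,[(round(d["p"],2),np.round(d["location"],3).tolist()) for d in ctrl.place_of(c,"front_top")[:2]])
    r=rect(im,0.064,0.42,0.68,-0.12,0.18,1330)
    for k in range(7):
        cv2.putText(r,f"{0.18-0.05*k:.2f}",(int(k*66.5),10),0,.35,(255,255,255)); cv2.line(r,(int(k*66.5),0),(int(k*66.5),400),(255,255,0),1)
    for k in range(6):
        v=int((0.68-0.65+0.05*k)*1330); cv2.putText(r,f"{0.65-0.05*k:.2f}",(0,v-2),0,.35,(255,255,255)); cv2.line(r,(0,v),(400,v),(255,255,0),1)
    cv2.imwrite(f"pics/_{c}.png",r)
import sys
cv2.imwrite("pics/"+sys.argv[1],np.hstack([cv2.imread("pics/_side.png"),cv2.imread("pics/_top.png")]))
s=ctrl.read_state();print(s["clock"],s["tcp_pos"],s["wrist_force"])
E
python3 m.py m6.png
```

```text
side [(0.84, [0.542, 0.042, 0.07])]
top [(0.61, [0.695, -0.104, 0.134]), (0.51, [0.409, 0.295, 0.014])]
8.55 [ 0.6176053  -0.00243554  0.16289903] [-0.75286371  0.14931229 -0.38542951]
```

View pics/m6.png

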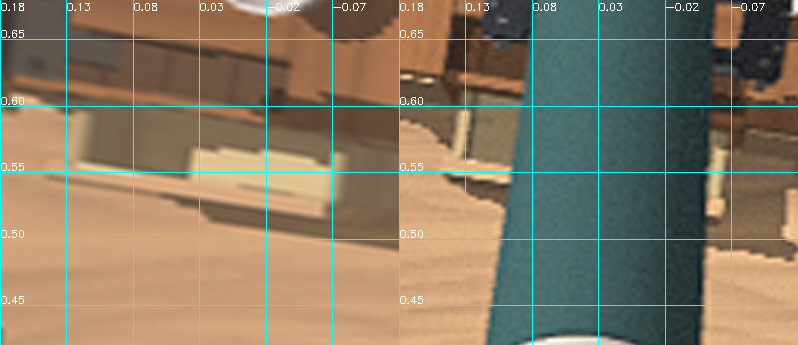

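The side rectified view shows the fascia's top edge running from about (50,178) to (325,215), with its middle near (0.541, 0.04). The drawer has therefore travelled about 60 mm, leaving a gap of about 49 mm. I'll lower the shut fingers into the middle of that gap.

Request:
arm_command([
  [[0,10,-17,0,0,0,0],[0,21,-35,0,0,0,0],[0,31,-52,0,0,0,0],[0,31,-52,0,0,0,0],[15,31,-52,0,0,0,0],[30,31,-52,0,0,0,0],[45,31,-52,0,0,0,0],[60,31,-52,0,0,0,0]],
])

```text
clock: 9.35
tcp_pos: [0.5716, 0.0357, 0.1019]
tool_rot: [[-0.001, 0.158, 0.987], [-0.001, 0.987, -0.158], [-1.0, -0.001, -0.001]]
wrist_force: [0.6, -0.1, -0.5]
gripper_width: 0.005
```

Request:
arm_command([
  [[8,0,0,0,0,0,0],[16,0,0,0,0,0,0],[24,0,0,0,0,0,0],[32,0,0,0,0,0,0],[39,0,0,0,0,0,0],[43,0,0,0,0,0,0],[43,0,0,0,0,0,0]],
])

```text
clock: 10.05
tcp_pos: [0.5716, 0.0364, 0.0606]
tool_rot: [[-0.001, 0.157, 0.988], [-0.0, 0.988, -0.157], [-1.0, -0.0, -0.001]]
wrist_force: [-0.0, -0.2, 0.2]
gripper_width: 0.003
```

Request:
arm_command([
  [[0,0,-5,0,0,0,0],[0,0,-10,0,0,0,0],[0,0,-16,0,0,0,0],[0,0,-24,0,0,0,0],[0,0,-32,0,0,0,0],[0,0,-40,0,0,0,0],[0,0,-48,0,0,0,0],[0,0,-56,0,0,0,0]],
])

```text
clock: 10.85
tcp_pos: [0.5161, 0.0454, 0.0613]
tool_rot: [[0.001, 0.157, 0.988], [0.0, 0.988, -0.157], [-1.0, 0.0, 0.001]]
wrist_force: [1.8, 0.7, 2.9]
gripper_width: 0.003
```

Request:
arm_command([
  [[0,0,-6,0,0,0,0],[0,0,-11,0,0,0,0],[0,0,-15,0,0,0,0],[0,0,-18,0,0,0,0],[0,0,-20,0,0,0,0],[0,0,-22,0,0,0,0],[0,0,-22,0,0,0,0]],
])

```text
clock: 11.55
tcp_pos: [0.4944, 0.0488, 0.061]
tool_rot: [[-0.001, 0.157, 0.988], [0.0, 0.988, -0.157], [-1.0, -0.0, -0.001]]
wrist_force: [-0.1, -0.2, 0.0]
gripper_width: 0.003
```

Request:
arm_command([
  [[0,0,-2,0,0,0,0],[0,0,-4,0,0,0,0],[0,0,-6,0,0,0,0],[0,0,-8,0,0,0,0]],
])

```text
clock: 11.95
tcp_pos: [0.4886, 0.0497, 0.0613]
tool_rot: [[0.004, 0.157, 0.988], [-0.0, 0.988, -0.157], [-1.0, 0.0, 0.004]]
wrist_force: [9.1, -1.3, -6.5]
gripper_width: 0.006
```

Request:
arm_command([
  [[0,0,-1,0,0,0,0],[0,0,-1,0,0,0,0],[0,0,-1,0,0,0,0]],
])

```text
clock: 12.25
tcp_pos: [0.4885, 0.0497, 0.0615]
tool_rot: [[0.006, 0.158, 0.987], [-0.0, 0.987, -0.158], [-1.0, 0.001, 0.006]]
wrist_force: [7.5, -2.1, -5.2]
gripper_width: 0.006
```

The drawer is firmly at its stop: 7–9 N with no further motion, and geometry gives about 130 mm of travel. I'll back off, lift out and retreat clear.

Request:
arm_command([
  [[0,0,5,0,0,0,0],[0,0,12,0,0,0,0],[0,0,12,0,0,0,0],[-20,0,12,0,0,0,0],[-50,0,12,0,0,0,0],[-85,0,12,0,0,0,0],[-120,0,12,0,0,0,0],[-150,0,12,0,0,0,0]],
])

```text
clock: 13.05
tcp_pos: [0.4974, 0.0483, 0.2127]
tool_rot: [[-0.0, 0.157, 0.988], [0.0, 0.988, -0.157], [-1.0, 0.0, -0.0]]
wrist_force: [-0.2, 0.0, -1.4]
gripper_width: -0.002
```

Request:
arm_command([
  [[-5,40,0,0,0,0,0],[-10,80,0,0,0,0,0],[-15,120,0,0,0,0,0],[-20,160,0,0,0,0,0],[-20,200,0,0,0,0,0],[-20,240,0,0,0,0,0],[-20,270,0,0,0,0,0],[-20,270,0,0,0,0,0]],
])

```text
clock: 13.85
tcp_pos: [0.5386, 0.3201, 0.2302]
tool_rot: [[-0.002, 0.151, 0.989], [0.001, 0.989, -0.151], [-1.0, 0.001, -0.002]]
wrist_force: [0.5, -0.3, -0.3]
gripper_width: 0.003
```

```bash
python3 m.py m7.png; python3 - <<'E'
from h import *
for c in ("side","top"):
    im=ctrl.get_image(c)
    if c=="top": cv2.imwrite("pics/top8.png",im["pixels"][:,:,::-1])
    for l in ("dish_rim","plate_mid","tape_roll_mid","screwdriver_grip"):
        print(c,l,[(round(d["p"],2),np.round(d["location"],3).tolist()) for d in ctrl.place_of(c,l)[:1]])
E
```

```text
side [(0.95, [0.475, 0.055, 0.066]), (0.45, [0.753, 0.122, 0.109])]
top [(0.64, [0.478, 0.051, 0.062])]
14.05 [0.54021515 0.31317434 0.23081503] [ 0.68717827 -0.71224215 -0.49051507]
side dish_rim [(0.82, [0.694, -0.102, 0.135])]
side plate_mid [(0.66, [0.753, 0.121, 0.109])]
side tape_roll_mid [(0.62, [0.73, 0.006, 0.113])]
side screwdriver_grip [(0.62, [0.624, 0.027, 0.085])]
top dish_rim [(0.95, [0.698, -0.101, 0.136])]
top plate_mid [(0.81, [0.756, 0.122, 0.111])]
top tape_roll_mid [(0.65, [0.735, 0.008, 0.108])]
top screwdriver_grip [(0.92, [0.412, 0.297, 0.014])]
```

View pics/m7.png

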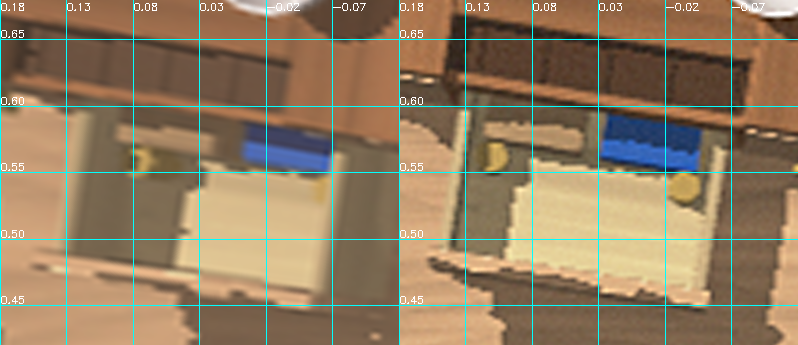

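View pics/top8.png

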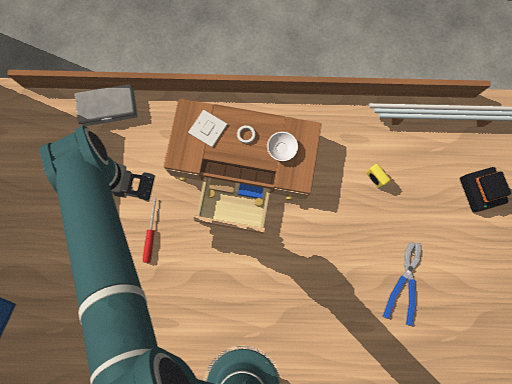

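The drawer is fully out: front_top moved from about (0.602, 0.033) to (0.477, 0.053), which is 127 ± 4 mm. The groove floor looks even, everything else visible is in place, and the arm is clear.

```bash
python3 - <<'E'
from workcell import ctrl
s=ctrl.read_state(); print(s["clock"],max(abs(s["qd"])),s["wrist_force"]); print(ctrl.hand_in())
E
```

```text
14.55 0.20931724481937283 [0.54550218 0.02092225 0.46659461]
the job is handed in; nothing more can be done
None
```

The hidden drawer is out at its stop and let go, and I handed the job in at about 14.6 s; no verdict was reported.

- **Finding the key:** The tile joints in the top view left only two tiles within 50 mm of the groove's centre. The first was rigid, reading 17.6 N with no sinking. The second, about 30 mm right of centre, sank at about 2 N.
- **Opening:** I pressed the key 12.7 mm down, with about 17 N at the fingers, and the drawer sprang out about 60 mm. I drew it with shut fingers lowered behind the fascia until it stopped, at 7–9 N with no further movement.
- **Drawer travel:** The cameras put it at about 127 mm (good to about 4 mm), and the finger position gives about 130 mm.
- **Key:** It looked flush again in the pictures, but I had no direct reading of it.
- **Things lying around:** The dish, plate and tape roll were re-measured within about 4 mm of where they started, and the top camera placed the screwdriver likewise. In the last top picture the multigrips and tape measure look unmoved. The shower handset and elbow were hidden behind the arm there; the arm only passed well above that area.
- **Disagreements:** The side camera once reported the screwdriver in the groove, and the detector twice misplaced the fascia while the arm blocked the view. I took these as false detections, because the pictures and other readings contradicted them.

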